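# Close the treat canister with its lid pair, then lift the outer lid alone and hold it

### The arm

A 6-joint arm with a two-finger parallel gripper is mounted at the origin on the work surface. World frame = base frame: x ahead of the robot, y to its left, z up, the work surface at z = 0. Lengths are in m, angles in rad, forces in N, time in s.
With the tool pointing down it reaches from about 0.25 to 0.725 m from the base axis. Payload 9.7 kg.
Tool frame: the origin (TCP) lies midway between the tips of the shut fingers; the grasp point (between the pads) lies env.tcp_to_grasp behind it (env.tcp_to_grasp is the distance from the TCP to the grasp point, in m); z points along the fingers, y is the direction in which the jaws open and shut (so a half turn about z gives the same grasp; the last joint's range is limited). The gripper opens to 85 mm and grips with 20 to 120 N. Pads are 22 mm wide; open, the fingers measure 114 mm over their backs; the gripper's body (76 mm by 85 mm) begins 54 mm behind the grasp point. The pads swing forward as they close: fully open they stand 13 mm farther back than shut.
Start: joints at [-1.256, 0.087, 0.176, 1.66, 0, 1.571], TCP at [0.17, -0.523, 0.231] pointing down, gripper open.
Joint ranges: [-3.13, 3.13], [-0.85, 1.81], [-1.15, 1.24], [-2.2, 2.28], [-1.44, 1.52], [-3.14, 3.14]. Speed limits (rad/s): [2.22, 2.22, 2.57, 3.14, 3.14, 3.14].

### API

Orientations are given as [roll, pitch, yaw] about the fixed x, y, z axes, in that order (R = Rz(yaw) Ry(pitch) Rx(roll)).
In Python, from workcell import env gives the robot as it stands.
- The arm moves only by the tool play_rows, never from a script. Its argument "deltas" is a list of rows, each a list of 7 numbers: the shift along the tool's x, y, z in m, then the turn, a rotation vector about the tool's x, y, z in rad, then the gripper's target within -1 to 1 (shut at 1, half-way at 0, fully open at -1). A call has 1 to 8 rows; each row is the pose to reach, as a shift and turn from the pose commanded when the call began, along the tool's axes at that moment; what a row does not reach only later rows make up. A row lasts 1/8 s, in which the tool goes at most 62.5 mm and 10.7 degrees, less where a joint would pass 70% of its speed; a pose out of reach is approached as far as the arm can. A call with a gripper value outside its range is refused whole. The fingers move at their own pace and stop on an object; "squeeze" is the grip in N (left out, the last holds). Time passes only in rows, so rows that repeat a pose let the fingers close. It gives the time, the measured TCP pose, the force and the opening at its end, in the units of the state.
- env.sense(): the state, without advancing time (a new reading comes with each control period).
- env.get_image(name): name is "scene" or "top" or "wrist"; returns (picture, depth): 480x640x3 uint8, red, green, blue; 480x640 float32, m along the optical axis (not along the pixel's ray), 0 where there is no reading.
- env.camera_params(name): a dict with "camera_matrix" (3x3 intrinsics, pixels), "k1" (the pictures are not rectified: a ray, as slopes to the right and down, at radius r is drawn at 1 + k1 r^2 times it, then the intrinsics apply), "R" (3x3) and "t" (3): a world point X has camera coordinates R X + t. Camera axes: x right, y down, z forward; pixel columns grow to the right and rows downward; lengths in m; the calibration is good to about 2 mm. A picture is of the moment at which its call begins: read the wrist's pose just before it. camera_params takes no time and is no camera call; for the wrist camera it gives the pose at the moment of the call.
- env.finish_job(): hands the job in, once; it reports no verdict.
The state is a dict: "time_s": time; "joints": joint angles; "dq": joint speeds; "effort": joint torques, N m; "position": TCP position; "tcp_rot": TCP orientation; "contact_force": force on the tool from outside, world axes, zero at the start; "torque": the same for the moment, N m; "opening": opening from 0.0 (shut) to 1.0 (fully open).
Only numpy, scipy, OpenCV 4.12 (cv2) and the standard library are available. Lean on these libraries where they do the work, as an engineer would, in place of code of your own. Each camera call takes 0.05 s, during which the arm holds its last target.

### The job

Close the treat canister: take the nested lid pair out of the mesh tray by the slim knob of the inner lid, which lifts both lids together, lower it gently onto the canister until the inner lid is fully seated, and let go. Then grip the wide collar of the outer lid, lift the outer lid alone straight up until it is a few centimetres clear of the knob, and finish while still holding it there, level and still above the canister, with the inner lid left seated and undisturbed. Do not shove or tip the canister or disturb the other things in the tray.

Things in the scene. Friction and masses are not known exactly. Their poses are not given: they have to be found in the camera images.
- knob (a point): Knob of the inner lid: upright 18 mm diameter steel rod on the lid's axis, passing freely through a 23 mm hole in the outer lid and its collar. The point is the middle of its exposed top part, which runs from 16 mm below (the collar's top) to 16 mm above (the rod's top); z is the lid's axis, up. Lifting it carries both lids. At the start the pair stands in the mesh tray.
- collar (a point): Collar of the outer lid: round upright sleeve, 46 mm outside diameter, 26 mm high; the point is its centre, 13 mm above the lid's flat top and 13 mm below the collar's top; z is the lid's axis, up. With the lids nested it lies 29 mm below knob on the same axis, with about 2.5 mm sideways play.
- inner_lid: Round steel inner lid, 0.25 kg, 80 mm high with its knob: chamfered plug 87 mm in diameter, 14 mm deep, then a 98 mm flange 4 mm thick that rests on the canister's rim when seated. Origin: centre of the plug's underside, 64 mm below knob (flange underside 50 mm below knob).
- outer_lid: Round steel outer lid, 0.12 kg, 116 mm in diameter: 4 mm plate with a skirt reaching 11 mm below its flat top. It lies loose on the inner lid's flange. Origin on the axis at the plate's underside, 17 mm below collar.
- mouth (a point): Centre of the canister's open mouth, at rim height; z up. The mouth is 92 mm across inside (wall 4 mm), so the plug has about 2.5 mm play all round. With the inner lid seated, knob is 50 mm above this point.
- canister: Round enamelled steel treat canister, 100 mm outside diameter, 100 mm high, about 0.7 kg, open at the top, standing loose on the cabinet top (never moved by hand here); origin at the centre of its underside.
- tray: Black steel mesh tray, 300 mm (its x) by 340 mm (its y), walls 28 mm high, floor top at 4 mm, fixed; origin at the centre of its underside.
- brush_case: White toothbrush travel case, 42 x 205 x 28 mm, lying in the tray; leave alone. Origin under its centre.
- power_bank: Slate grey power bank, 135 x 68 x 20 mm, in the tray; leave alone. Origin under its centre.
- tire_gauge: Aluminium stick tire gauge, 140 mm long, 12 mm thick, in the tray; leave alone. Origin under its centre.
- door_stopper: Red plastic wedge door stopper, 110 x 36 x 27 mm, in the tray; leave alone. Origin under its centre.

How it is judged:
By the outcome, as a careful person would: the job done as asked, in the order asked, and still so for the second after the job is handed in, while the arm keeps its last pose, push and grip.
It also fails if it takes over 51 s, if anything falls off the work surface, if the arm or the gripper's body presses on something with over 40 N, if the wrist force passes 120 N, or if a joint passes its speed limit or range.

## Working session

There is one attempt and no reset: what is moved stays moved. The work goes in short steps, Python scripts to look and compute and a tool call to move; the robot and the scene stay as the last step left them, time stands still between calls to the robot, and variables do not carry over. Pictures are saved under pics/ and viewed, and the job is handed in when it is done.

Besides the shell and the picture viewer there is one more tool, called after "Emit:" as a command line: name --pt "numbers of a row" for each row, then --argument value for the rest. play_rows: Moves the arm, as the interface text tells. Its arguments: {"type":"object","properties":{"deltas":{"type":"array","items":{"type":"array","items":{"type":"number"}}},"squeeze":{"type":"number"}},"required":["deltas"]}

```bash
mkdir -p pics; ls
python3 - <<'E'
from workcell import env
import cv2,numpy as np
np.set_printoptions(precision=4,suppress=True)
print(env.sense(), env.tcp_to_grasp)
for n in ["scene","top","wrist"]:
    p=env.camera_params(n); print(n,p)
    im,d=env.get_image(n)
    cv2.imwrite(f"pics/{n}0.png",im[:,:,::-1]); np.save(f"{n}0.npy",d)
E
```

```text
pics
{'time_s': 0.0, 'joints': array([-1.256 ,  0.0875,  0.1751,  1.6598, -0.    ,  1.5708]), 'dq': array([ 0.0003, -0.0001,  0.0015,  0.0008,  0.0001, -0.0009]), 'effort': array([ -0.0008, -52.0383,  46.481 ,   0.016 ,  -0.    ,  -0.    ]), 'position': array([ 0.1702, -0.5227,  0.2306]), 'tcp_rot': array([-3.1402,  0.    ,  0.3148]), 'contact_force': array([-0.5359,  0.4581, -0.4037]), 'torque': array([-0.0187,  0.0002, -0.0277]), 'opening': 0.999739700734764} 0.0187
scene {'camera_matrix': array([[498.2678,   0.    , 321.4995],
       [  0.    , 498.2678, 237.5076],
       [  0.    ,   0.    ,   1.    ]]), 'k1': -0.005159262311474462, 'R': array([[ 0.0027,  1.    ,  0.0094],
       [ 0.8392,  0.0028, -0.5439],
       [-0.5439,  0.0093, -0.8391]]), 't': array([ 0.0446, -0.4649,  1.2864])}
top {'camera_matrix': array([[593.5429,   0.    , 322.4685],
       [  0.    , 593.5429, 241.9293],
       [  0.    ,   0.    ,   1.    ]]), 'k1': -0.15945964020401715, 'R': array([[ 0.0041, -1.    , -0.0008],
       [-0.9823, -0.0039, -0.1875],
       [ 0.1875,  0.0016, -0.9823]]), 't': array([-0.0543,  0.5842,  1.0431])}
wrist {'camera_matrix': array([[413.4859,   0.    , 311.6285],
       [  0.    , 413.4859, 243.4365],
       [  0.    ,   0.    ,   1.    ]]), 'k1': -0.08695858644255852, 'R': array([[ 0.3091, -0.951 , -0.002 ],
       [-0.9182, -0.299 ,  0.2597],
       [-0.2476, -0.0784, -0.9657]]), 't': array([-0.5488, -0.0339,  0.3783])}
```

View pics/scene0.png

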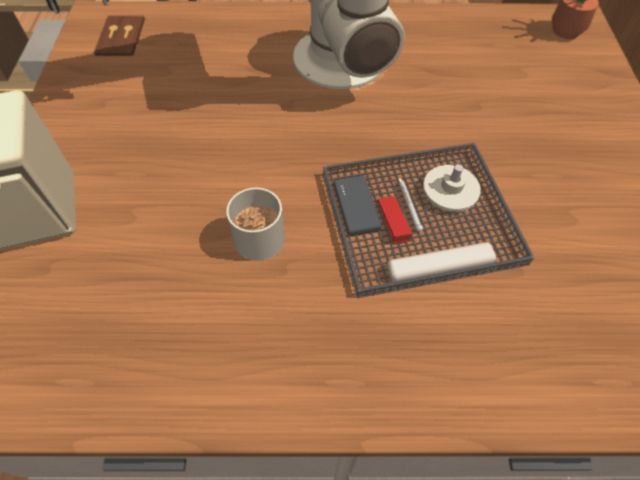

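View pics/top0.png

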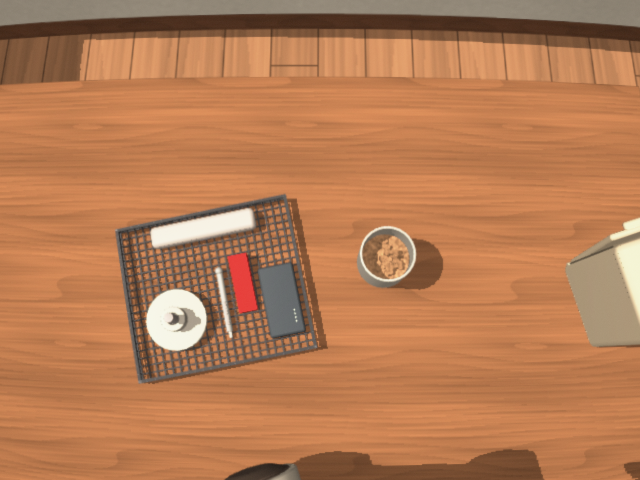

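View pics/wrist0.png

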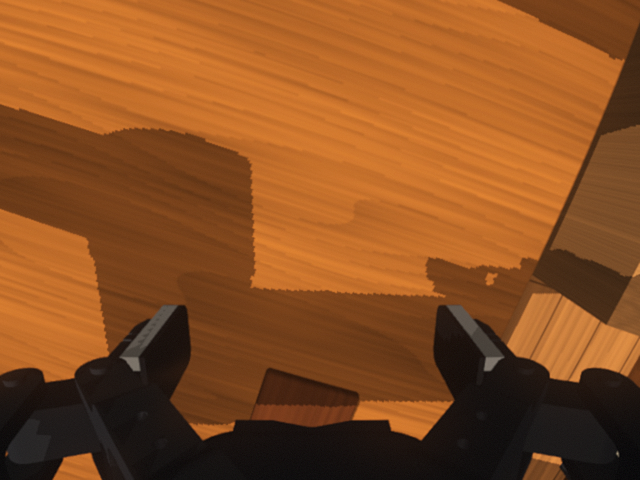

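The scene view shows the canister at about (257,222) and the lid pair at the tray's right side (452,187), knob top at (457,170). The top view shows the lid at (177,320), knob (175,317), and the canister mouth at (388,255). The wrist view shows only table and shadow so far.

```bash
cat > h.py <<'E'
import numpy as np, cv2
np.set_printoptions(precision=4,suppress=True)
def rays(p,uv):
    uv=np.asarray(uv,float).reshape(-1,1,2)
    s=cv2.undistortPoints(uv,p["camera_matrix"],np.array([p["k1"],0,0,0.])).reshape(-1,2)
    R,t=p["R"],p["t"]
    return -R.T@t, np.c_[s,np.ones(len(s))]@R
def plane(p,uv,z):
    c,d=rays(p,uv); return c+d*((z-c[2])/d[:,2])[:,None]
def cloud(p,d):
    v,u=np.nonzero(d>0); c,r=rays(p,np.c_[u,v]); X=c+r*d[v,u][:,None]
    return u,v,X
def circ(X,n=4,rad=None):
    X=X[:,:2]; keep=np.ones(len(X),bool)
    for _ in range(n+1):
        A=np.c_[2*X[keep],np.ones(keep.sum())]; s=np.linalg.lstsq(A,(X[keep]**2).sum(1),rcond=None)[0]
        c=s[:2]; r=np.sqrt(s[2]+c@c); e=np.abs(np.hypot(*(X-c).T)-r); keep=e<max(2*np.median(e),5e-4)
    return c,r,np.median(e)
E
python3 - <<'E'
from workcell import env
from h import *
for n in ["top","scene"]:
    p=env.camera_params(n); d=np.load(n+"0.npy"); im=cv2.imread(f"pics/{n}0.png")
    u,v,X=cloud(p,d)
    big=cv2.resize(im[280:360,130:225] if n=="top" else im[155:220,410:495],None,fx=6,fy=6,interpolation=cv2.INTER_CUBIC); cv2.imwrite(f"pics/{n}_lid.png",big)
    big=cv2.resize(im[215:300,340:430] if n=="top" else im[180:265,215:300],None,fx=6,fy=6,interpolation=cv2.INTER_CUBIC); cv2.imwrite(f"pics/{n}_can.png",big)
    # plate by depth, rim by depth
    a=(X[:,1]>.1)&(X[:,2]>.021)&(X[:,2]<.032); 
    m=np.zeros(d.shape,np.uint8); m[v[a],u[a]]=255
    hsv=cv2.cvtColor(im,cv2.COLOR_BGR2HSV)
    w=((hsv[...,1]<60)&(hsv[...,2]>150)).astype(np.uint8)*255
    cs,_=cv2.findContours(w,cv2.RETR_EXTERNAL,cv2.CHAIN_APPROX_NONE)
    for c in cs:
        if cv2.contourArea(c)>60:
            x=plane(p,c.reshape(-1,2),.026); print(n,"white",cv2.boundingRect(c),circ(x))
    k=(X[:,1]>.1)&(X[:,2]>.072)&(X[:,2]<.1)&(X[:,0]<.6); print("knobtop depth pts",k.sum(),X[k].mean(0),X[k].min(0),X[k].max(0))
    k=(X[:,1]<.0)&(X[:,1]>-.3)&(X[:,2]>.092)&(X[:,2]<.108)&(X[:,0]>.25)&(X[:,0]<.6); print("rim",k.sum(),X[k].min(0),X[k].max(0),circ(X[k]))
E
```

```text
top white (146, 289, 61, 62) (array([0.441 , 0.2228]), np.float64(0.0571486021092426), np.float64(0.0005352914197341227))
top white (215, 267, 18, 71) (array([0.4779, 0.1192]), np.float64(0.042299404834309814), np.float64(0.015736174132416583))
top white (617, 241, 23, 75) (array([ 0.5271, -0.6865]), np.float64(0.056360013902111795), np.float64(0.013569231250469486))
top white (357, 226, 59, 56) (array([ 0.5679, -0.1747]), np.float64(0.05285034275839972), np.float64(0.0005911936101694847))
top white (611, 219, 29, 20) (array([ 0.6254, -0.6554]), np.float64(0.02759454958598197), np.float64(0.00773907348776939))
top white (150, 208, 105, 40) (array([0.6183, 0.1807]), np.float64(0.06772825476205176), np.float64(0.027573933871179332))
knobtop depth pts 92 [0.4412 0.2217 0.0827] [0.4328 0.2136 0.0726] [0.4507 0.2322 0.09  ]
rim 385 [ 0.5067 -0.2173  0.0921] [ 0.5998 -0.1182  0.1038] (array([ 0.5561, -0.1673]), np.float64(0.04784167797683662), np.float64(0.001105592654594291))
scene white (389, 242, 107, 38) (array([0.6194, 0.1793]), np.float64(0.06739067358318564), np.float64(0.0270026704
[... 552 characters left out ...]
, -0.7676]), np.float64(0.0871576538388246), np.float64(0.024419230002662357))
scene white (294, 37, 86, 50) (array([0.0237, 0.0028]), np.float64(0.11279950937647877), np.float64(0.00452973246125165))
scene white (20, 20, 44, 41) (array([-0.0311, -0.7578]), np.float64(0.07951118702609535), np.float64(0.0082379850394717))
scene white (345, 7, 58, 26) (array([-0.0665,  0.0988]), np.float64(0.07290430621448281), np.float64(0.005347687258114624))
knobtop depth pts 661 [-0.0201  0.5586  0.0858] [-0.1338  0.2128  0.0721] [0.4537 0.6678 0.0999]
rim 453 [ 0.5091 -0.2189  0.0921] [ 0.5996 -0.1196  0.1042] (array([ 0.5598, -0.1689]), np.float64(0.047856815007016905), np.float64(0.0009782261726368202))
```

```bash
python3 -c "
import cv2,numpy as np
ims=[cv2.resize(cv2.imread(f'pics/{n}.png'),(390,290)) for n in ['top_lid','top_can','scene_lid','scene_can']]
cv2.imwrite('pics/m.png',np.vstack([np.hstack(ims[:2]),np.hstack(ims[2:])]))"
```

```text
(no output)
```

View pics/m.png

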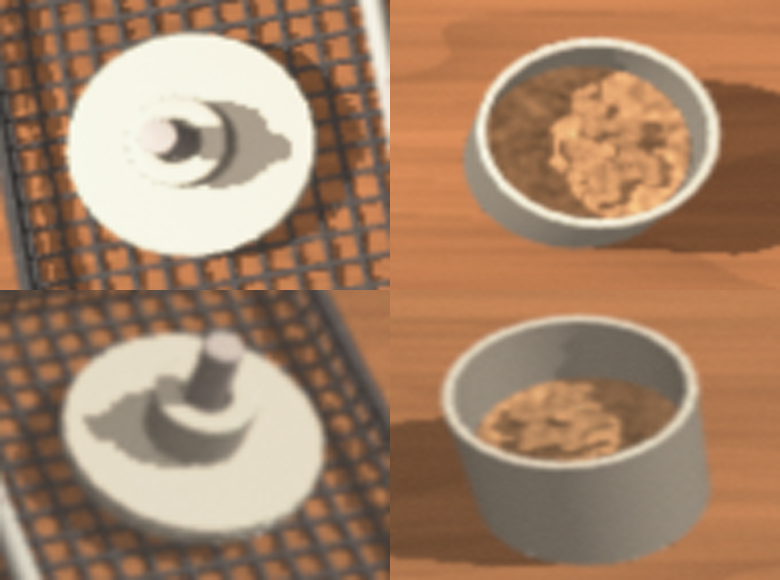

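Lid is near (0.442, 0.2225), canister near (0.558, −0.168). I'm moving above the lid with the jaws along world x for a closer wrist view.

Emit:
play_rows --pt "0.036 -0.046 0 0 0 -0.157 -1" --pt "0.072 -0.092 0 0 0 -0.314 -1" --pt "0.108 -0.138 0 0 0 -0.471 -1" --pt "0.144 -0.184 0 0 0 -0.628 -1" --pt "0.18 -0.23 0 0 0 -0.785 -1" --pt "0.216 -0.276 0 0 0 -0.942 -1" --pt "0.252 -0.322 0 0 0 -1.099 -1" --pt "0.288 -0.368 0 0 0 -1.256 -1" --squeeze 60

```text
time_s: 1.15
position: [0.3304, -0.0821, 0.2313]
tcp_rot: [3.141, 0.0, 1.576]
contact_force: [1.2, -1.3, -0.3]
opening: 1.0
```

Run:
```python
from workcell import env
from h import *
s=env.sense(); print(s["time_s"],s["position"],s["tcp_rot"],s["joints"])
for n in ["top","scene"]:
    p=env.camera_params(n); im=cv2.imread(f"pics/{n}0.png")
    hsv=cv2.cvtColor(im,cv2.COLOR_BGR2HSV)
    w=((hsv[...,1]<60)&(hsv[...,2]>150)).astype(np.uint8)*255
    sl=np.zeros_like(w); 
    if n=="top": sl[215:300,340:430]=1
    else: sl[180:265,215:300]=1
    cs,_=cv2.findContours(w*sl,cv2.RETR_EXTERNAL,cv2.CHAIN_APPROX_NONE)
    c=max(cs,key=cv2.contourArea); print(n,"rim z=.1",circ(plane(p,c.reshape(-1,2),.1)))
```

```text
1.15 [ 0.3304 -0.0821  0.2313] [3.1408 0.0002 1.5756] [-0.2436 -0.409  -0.2552  1.7239  0.      1.3225]
top rim z=.1 (array([ 0.5553, -0.1666]), np.float64(0.0493209749991434), np.float64(0.0005517134562421436))
scene rim z=.1 (array([ 0.5589, -0.1685]), np.float64(0.049048381584777395), np.float64(0.0005490089624978732))
```

Emit:
play_rows --pt "0.051 0.0187 0.005 0 0 0 -1" --pt "0.102 0.0373 0.01 0 0 0 -1" --pt "0.153 0.056 0.015 0 0 0 -1" --pt "0.204 0.0747 0.02 0 0 0 -1" --pt "0.255 0.0933 0.025 0 0 0 -1" --pt "0.305 0.112 0.03 0 0 0.005 -1" --pt "0.305 0.112 0.03 0 0 0.005 -1" --pt "0.305 0.112 0.03 0 0 0.005 -1"

```text
time_s: 2.15
position: [0.4419, 0.2209, 0.201]
tcp_rot: [-3.141, 0.001, 1.566]
contact_force: [1.0, 0.2, -0.1]
opening: 1.003
```

Run:
```python
from workcell import env
from h import *
s=env.sense(); print(s["time_s"],s["position"],s["tcp_rot"])
p=env.camera_params("wrist"); im,d=env.get_image("wrist"); im=im[:,:,::-1].copy()
cv2.imwrite("pics/w1.png",im); np.save("w1.npy",d)
hsv=cv2.cvtColor(im,cv2.COLOR_BGR2HSV)
w=((hsv[...,1]<60)&(hsv[...,2]>150)).astype(np.uint8)*255
cs,_=cv2.findContours(w,cv2.RETR_EXTERNAL,cv2.CHAIN_APPROX_NONE)
for c in cs:
    if cv2.contourArea(c)>300: print(cv2.boundingRect(c),circ(plane(p,c.reshape(-1,2),.026)))
u,v,X=cloud(p,d)
for lo,hi in [(.078,.09),(.047,.057),(.02,.03)]:
    k=(np.hypot(X[:,0]-.442,X[:,1]-.2225)<.065)&(X[:,2]>lo)&(X[:,2]<hi); print(lo,k.sum(),X[k].mean(0),X[k].min(0),X[k].max(0), "uv",u[k].mean(),v[k].mean())
```

```text
2.15 [0.4419 0.2209 0.201 ] [-3.1407  0.0007  1.5664]
(278, 294, 153, 37) (array([0.4791, 0.1273]), np.float64(0.041884131937873346), np.float64(0.015078024411576834))
(492, 144, 61, 226) (array([0.6428, 0.1913]), np.float64(0.0745815912273691), np.float64(0.02220008553835308))
(240, 143, 147, 144) (array([0.4424, 0.2224]), np.float64(0.05679145588734534), np.float64(0.00026634827940957145))
0.078 584 [0.4422 0.2225 0.0833] [0.4335 0.2125 0.078 ] [0.4512 0.2308 0.0853] uv 313.2928082191781 235.138698630137
0.047 2128 [0.4422 0.2242 0.0515] [0.4196 0.1988 0.047 ] [0.4647 0.2446 0.0569] uv 313.14473684210526 222.08693609022558
0.02 13487 [0.4422 0.2256 0.0256] [0.3844 0.1647 0.0203] [0.5    0.2795 0.0296] uv 313.0211314599244 212.6699043523393
```

View pics/w1.png

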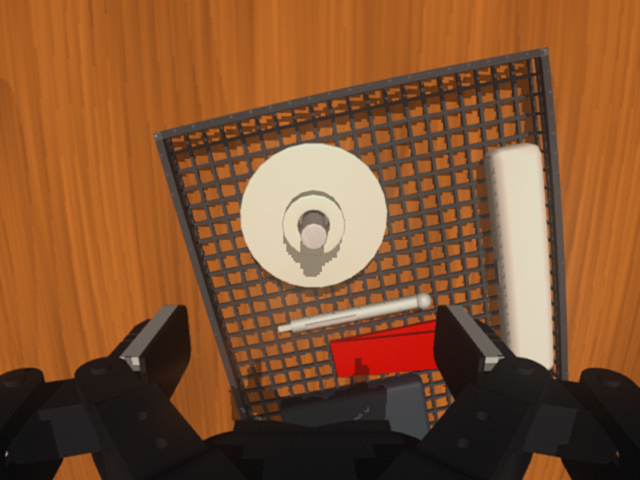

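The wrist view shows the knob top at (313,235), concentric with the collar and lid (disc 240–387 × 143–287), giving a knob position of (0.4422, 0.2224). I'm descending around it.

Emit:
play_rows --pt "0.001 0 0.03 0 0 0.004 -1" --pt "0.001 0 0.06 0 0 0.004 -1" --pt "0.001 0 0.09 0 0 0.004 -1" --pt "0.001 0 0.11 0 0 0.004 -1" --pt "0.001 0 0.125 0 0 0.004 -1" --pt "0.001 0 0.135 0 0 0.004 -1" --pt "0.001 0 0.135 0 0 0.004 -1"

```text
time_s: 3.08
position: [0.4421, 0.2218, 0.0661]
tcp_rot: [-3.141, 0.0, 1.561]
contact_force: [0.1, 0.3, 0.4]
opening: 1.002
```

Emit:
play_rows --pt "0.0005 0 0.005 0 0 0 -1" --pt "0.0005 0 0.009 0 0 0 -0.4" --pt "0.0005 0 0.009 0 0 0 0.2" --pt "0.0005 0 0.009 0 0 0 0.5" --pt "0.0005 0 0.009 0 0 0 1" --pt "0.0005 0 0.009 0 0 0 1" --pt "0.0005 0 0.009 0 0 0 1" --pt "0.0005 0 0.009 0 0 0 1"

```text
time_s: 4.08
position: [0.4425, 0.2227, 0.0576]
tcp_rot: [3.141, -0.0, 1.562]
contact_force: [1.7, -0.4, 2.2]
opening: 0.189
```

Emit:
play_rows --pt "0 0 0 0 0 0 1" --pt "0 0 0 0 0 0 1"

```text
time_s: 4.32
position: [0.4425, 0.2227, 0.0575]
tcp_rot: [3.141, -0.0, 1.562]
contact_force: [2.8, 0.7, 4.1]
opening: 0.187
```

Run:
```python
from workcell import env
from h import *
s=env.sense(); print(s["time_s"],s["position"],s["tcp_rot"],s["opening"],s["contact_force"])
im,d=env.get_image("wrist"); cv2.imwrite("pics/w2.png",im[:,:,::-1])
```

```text
4.325 [0.4425 0.2227 0.0575] [ 3.1409 -0.0002  1.5618] 0.18658954205156422 [2.8058 0.7171 4.1235]
```

View pics/w2.png

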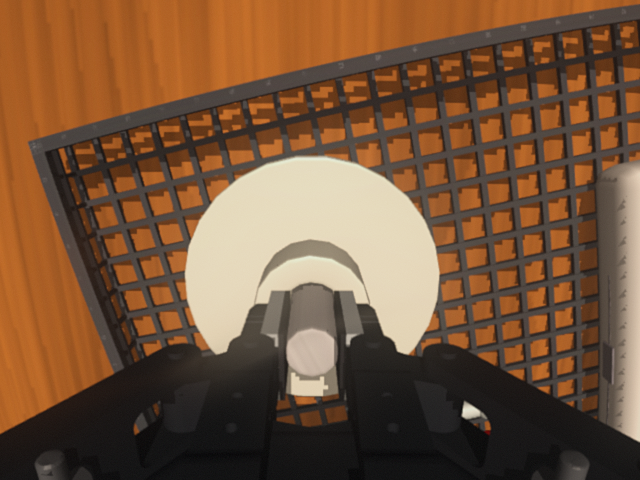

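The picture shows the rod between the pads at (312,340), fingertips just above the collar. Lifting.

Emit:
play_rows --pt "0 0 -0.004 0 0 0 1" --pt "0 0 -0.012 0 0 0 1" --pt "0 0 -0.025 0 0 0 1" --pt "0 0 -0.045 0 0 0 1" --pt "0 0 -0.07 0 0 0 1" --pt "0 0 -0.1 0 0 0 1" --pt "0 0 -0.125 0 0 0 1" --pt "0 0 -0.145 0 0 0 1" --squeeze 80

```text
time_s: 5.38
position: [0.4422, 0.2227, 0.2042]
tcp_rot: [3.141, -0.001, 1.562]
contact_force: [-0.5, 0.1, -3.7]
opening: 0.181
```

Emit:
play_rows --pt "0 0 -0.01 0 0 0 1" --pt "0 0 -0.015 0 0 0 1" --pt "0 0 -0.015 0 0 0 1" --pt "0 0 -0.015 0 0 0 1"

```text
time_s: 5.88
position: [0.442, 0.2225, 0.2165]
tcp_rot: [-3.141, 0.001, 1.562]
contact_force: [0.3, -0.1, -4.2]
opening: 0.186
```

Run:
```python
from workcell import env
from h import *
s=env.sense(); print(s["time_s"],s["position"],s["tcp_rot"],s["opening"],s["contact_force"],s["torque"])
im,d=env.get_image("wrist"); im=im[:,:,::-1]; cv2.imwrite("pics/w3.png",im)
im2,d2=env.get_image("scene"); cv2.imwrite("pics/s3.png",im2[:,:,::-1])
p=env.camera_params("wrist"); u,v,X=cloud(p,d); 
k=(np.hypot(X[:,0]-.442,X[:,1]-.2225)<.056)&(np.hypot(X[:,0]-.442,X[:,1]-.2225)>.03)&(X[:,1]>.23)&(X[:,2]>.16)&(X[:,2]<.21)
A=np.c_[X[k][:,:2]-[.442,.2225],np.ones(k.sum())]; print("plate plane",k.sum(),np.linalg.lstsq(A,X[k][:,2],rcond=None)[0])
```

```text
5.875 [0.442  0.2225 0.2165] [-3.1405  0.0005  1.5618] 0.1856167679896961 [ 0.3447 -0.0819 -4.2363] [ 0.0105 -0.0039  0.0442]
plate plane 16443 [ 0.0024 -0.0018  0.1849]
```

View pics/w3.png

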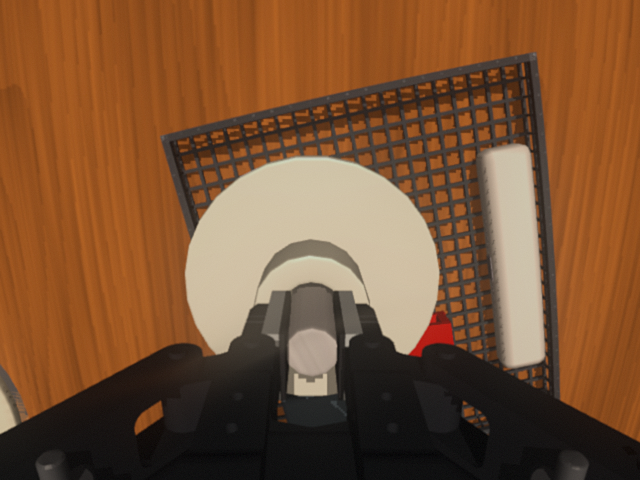

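View pics/s3.png

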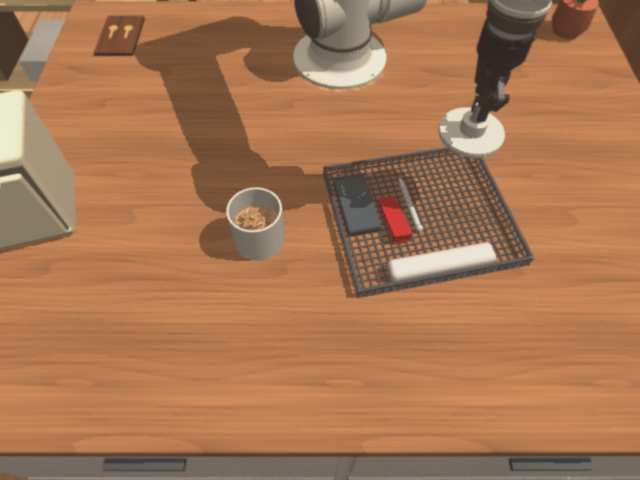

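The pair hangs level in the jaws, −4.2 N (both lids), and the tray contents are undisturbed. I'm moving beside the canister so the wrist camera can see its rim.

Emit:
play_rows --pt "-0.01 0.0006 0 0 0 0 1" --pt "-0.03 0.002 0 0 0 0 1" --pt "-0.06 0.004 0 0 0 0 1" --pt "-0.1 0.006 0 0 0 0 1" --pt "-0.14 0.008 0 0 0 0 1" --pt "-0.18 0.011 0 0 0 0 1" --pt "-0.22 0.013 0 0 0 0 1" --pt "-0.26 0.016 0 0 0 0 1"

```text
time_s: 6.98
position: [0.4554, -0.0393, 0.2173]
tcp_rot: [3.141, 0.0, 1.562]
contact_force: [1.0, -0.2, -3.5]
opening: 0.182
```

Emit:
play_rows --pt "-0.04 0.003 0 0 0 0 1" --pt "-0.08 0.005 0 0 0 0 1" --pt "-0.12 0.008 0 0 0 0 1" --pt "-0.155 0.01 0 0 0 0 1" --pt "-0.18 0.011 0 0 0 0 1" --pt "-0.195 0.012 0 0 0 0 1" --pt "-0.203 0.012 0 0 0 0 1" --pt "-0.203 0.012 0 0 0 0 1"

```text
time_s: 7.98
position: [0.466, -0.2406, 0.2172]
tcp_rot: [-3.141, -0.0, 1.562]
contact_force: [-0.2, -0.2, -3.9]
opening: 0.181
```

```bash
cat > can.py <<'E'
from workcell import env
from h import *
import sys
s=env.sense(); print(s["time_s"],s["position"],s["tcp_rot"],s["opening"],s["contact_force"])
p=env.camera_params("wrist"); im,d=env.get_image("wrist"); im=im[:,:,::-1].copy()
cv2.imwrite(f"pics/{sys.argv[1]}.png",im)
u,v,X=cloud(p,d)
k=(X[:,1]<-.09)&(X[:,1]>-.25)&(X[:,2]>.092)&(X[:,2]<.108)&(X[:,0]>.49)&(X[:,0]<.63)
print("rim",k.sum(),X[k].min(0),X[k].max(0),circ(X[k]),np.median(X[k][:,2]))
E
python3 can.py w4
```

```text
7.975 [ 0.466  -0.2406  0.2172] [-3.1414 -0.0002  1.5616] 0.18079418595449015 [-0.2124 -0.1758 -3.8691]
rim 4252 [ 0.5064 -0.2185  0.092 ] [ 0.6067 -0.1195  0.1022] (array([ 0.5556, -0.1692]), np.float64(0.04726656086977977), np.float64(0.0008834666966260965)) 0.09916562009752361
```

View pics/w4.png

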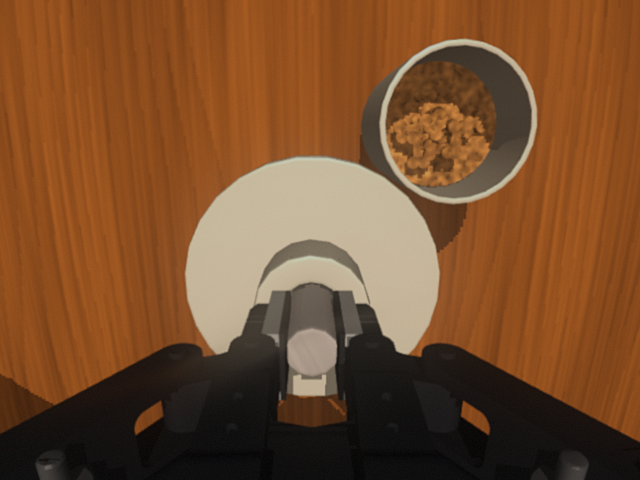

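Run:
```python
from workcell import env
from h import *
p=env.camera_params("wrist"); im=cv2.imread("pics/w4.png")
hsv=cv2.cvtColor(im,cv2.COLOR_BGR2HSV); sub=np.zeros(im.shape[:2],np.uint8); sub[20:220,360:560]=1
for th in (140,150,160,170):
    w=((hsv[...,1]<70)&(hsv[...,2]>th)).astype(np.uint8)*255*sub
    n,l,st,_=cv2.connectedComponentsWithStats(w)
    out=[]
    for i in range(1,n):
        if st[i,2]>120:
            v,u=np.nonzero(l==i); X=plane(p,np.c_[u,v],.1); print(th,st[i],circ(X,8))
            c,_=cv2.findContours((l==i).astype(np.uint8),cv2.RETR_EXTERNAL,cv2.CHAIN_APPROX_NONE); print("  outer",circ(plane(p,c[0].reshape(-1,2),.1),8))
```

```text
140 [ 380   39  157  164 2551] (array([ 0.5565, -0.1685]), np.float64(0.04767933848632742), np.float64(0.0008064948853792053))
  outer (array([ 0.5565, -0.1685]), np.float64(0.04893073248552054), np.float64(0.0001433674376495192))
150 [ 380   39  157  164 2461] (array([ 0.5566, -0.1685]), np.float64(0.047694655627125805), np.float64(0.0007799244137176725))
  outer (array([ 0.5565, -0.1685]), np.float64(0.04890695635682415), np.float64(0.00014799660597009795))
160 [ 380   39  157  164 2375] (array([ 0.5566, -0.1685]), np.float64(0.0477052249151432), np.float64(0.0007553159676347565))
  outer (array([ 0.5566, -0.1685]), np.float64(0.04886595214986441), np.float64(0.00015102874034981367))
170 [ 380   39  157  164 2215] (array([ 0.5567, -0.1685]), np.float64(0.04769139119331984), np.float64(0.0007070363224388615))
  outer (array([ 0.5567, -0.1685]), np.float64(0.04879260386130987), np.float64(0.00014676658498076478))
```

The wrist view shows the canister rim as a ring at columns 380–537, rows 39–203. All three cameras agree on the mouth centre within about 2 mm: (0.5566, −0.168). I'm moving above it.

Emit:
play_rows --pt "0.008 0.01 0 0 0 0 1" --pt "0.024 0.03 0 0 0 0 1" --pt "0.044 0.055 0 0 0 0 1" --pt "0.062 0.076 0 0 0 0 1" --pt "0.071 0.087 0 0 0 0 1" --pt "0.0734 0.09 0 0 0 0 1" --pt "0.0734 0.09 0 0 0 0 1" --pt "0.0734 0.09 0 0 0 0 1"

```text
time_s: 9.02
position: [0.5562, -0.1685, 0.2175]
tcp_rot: [3.142, 0.0, 1.561]
contact_force: [0.3, 0.0, -3.3]
opening: 0.184
```

Emit:
play_rows --pt "0 0 0.01 0 0 0 1" --pt "0 0 0.025 0 0 0 1" --pt "0 0 0.038 0 0 0 1" --pt "0 0 0.045 0 0 0 1" --pt "0 0 0.05 0 0 0 1" --pt "0 0 0.053 0 0 0 1" --pt "0 0 0.053 0 0 0 1" --pt "0 0 0.053 0 0 0 1"

```text
time_s: 10.02
position: [0.5569, -0.1681, 0.1647]
tcp_rot: [3.141, 0.0, 1.562]
contact_force: [0.2, 0.3, -3.7]
opening: 0.183
```

Run:
```python
from workcell import env
from h import *
s=env.sense(); print(s["time_s"],s["position"],s["tcp_rot"],s["contact_force"],s["torque"])
im,d=env.get_image("scene"); cv2.imwrite("pics/s5.png",cv2.resize(im[130:280,180:340,::-1],None,fx=4,fy=4))
im,d=env.get_image("top"); cv2.imwrite("pics/t5.png",cv2.resize(im[190:320,320:460,::-1],None,fx=4,fy=4))
```

```text
10.025 [ 0.5569 -0.1681  0.1647] [3.141  0.0002 1.5618] [ 0.1741  0.2676 -3.6965] [ 0.037   0.0004 -0.0133]
```

View pics/s5.png

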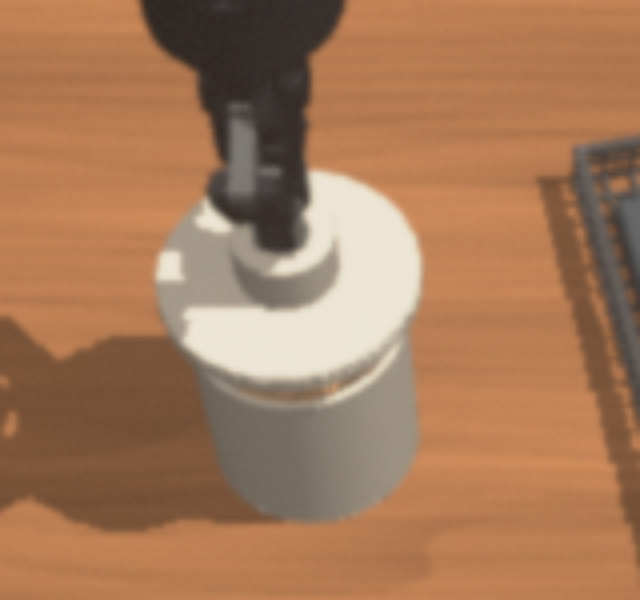

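View pics/t5.png

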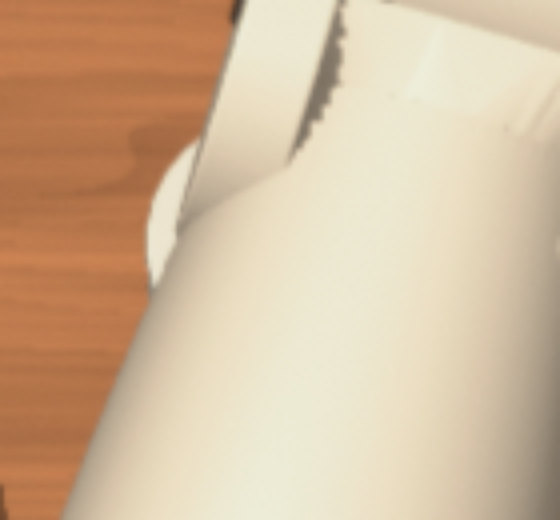

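The scene crop shows the lid level and centred just above the rim; the arm blocks the top camera. I'm lowering in small steps and watching the force.

Emit:
play_rows --pt "0 0 0.003 0 0 0 1" --pt "0 0 0.006 0 0 0 1" --pt "0 0 0.008 0 0 0 1" --pt "0 0 0.01 0 0 0 1" --pt "0 0 0.012 0 0 0 1" --pt "0 0 0.0135 0 0 0 1" --pt "0 0 0.0135 0 0 0 1"

```text
time_s: 11.0
position: [0.5566, -0.168, 0.1507]
tcp_rot: [-3.141, -0.0, 1.562]
contact_force: [0.3, -0.6, -3.6]
opening: 0.18
```

Plug is about 3 mm inside the mouth with no extra force.

Emit:
play_rows --pt "0 0 0.002 0 0 0 1" --pt "0 0 0.004 0 0 0 1" --pt "0 0 0.006 0 0 0 1" --pt "0 0 0.007 0 0 0 1" --pt "0 0 0.008 0 0 0 1" --pt "0 0 0.008 0 0 0 1"

```text
time_s: 11.75
position: [0.5567, -0.168, 0.1427]
tcp_rot: [-3.141, -0.0, 1.562]
contact_force: [-0.6, 0.7, -4.4]
opening: 0.18
```

Emit:
play_rows --pt "0 0 0.001 0 0 0 1" --pt "0 0 0.002 0 0 0 1" --pt "0 0 0.0025 0 0 0 1" --pt "0 0 0.0025 0 0 0 1"

```text
time_s: 12.25
position: [0.5567, -0.168, 0.1402]
tcp_rot: [-3.142, 0.0, 1.562]
contact_force: [0.1, 0.2, -3.7]
opening: 0.186
```

Emit:
play_rows --pt "0 0 0.0005 0 0 0 1" --pt "0 0 0.001 0 0 0 1" --pt "0 0 0.001 0 0 0 1"

```text
time_s: 12.62
position: [0.5568, -0.1681, 0.1396]
tcp_rot: [3.141, 0.0, 1.562]
contact_force: [0.6, 0.6, -0.3]
opening: 0.183
```

Emit:
play_rows --pt "0 0 0.0004 0 0 0 1" --pt "0 0 0.0006 0 0 0 1" --pt "0 0 0.0006 0 0 0 1"

```text
time_s: 13.0
position: [0.557, -0.1681, 0.1396]
tcp_rot: [3.14, 0.0, 1.562]
contact_force: [-0.2, 0.5, 5.4]
opening: 0.182
```

Contact is firm at TCP z = 0.1396, as predicted for the flange on the rim (0.1395). Letting go.

Emit:
play_rows --pt "0 0 0 0 0 0 0.6" --pt "0 0 0 0 0 0 0.4" --pt "0 0 0 0 0 0 0.1" --pt "0 0 0 0 0 0 -0.3" --pt "0 0 0 0 0 0 -0.7" --pt "0 0 0 0 0 0 -1" --pt "0 0 0 0 0 0 -1" --pt "0 0 0 0 0 0 -1"

```text
time_s: 14.0
position: [0.5567, -0.168, 0.1387]
tcp_rot: [3.142, 0.0, 1.562]
contact_force: [1.4, 0.1, 0.2]
opening: 0.999
```

```bash
cat > look.py <<'E'
from workcell import env
from h import *
import sys
s=env.sense(); print(s["time_s"],s["position"],s["tcp_rot"],s["opening"],s["contact_force"])
p=env.camera_params("wrist"); im,d=env.get_image("wrist"); im=im[:,:,::-1].copy()
cv2.imwrite(f"pics/{sys.argv[1]}.png",im)
u,v,X=cloud(p,d); r=np.hypot(X[:,0]-.557,X[:,1]+.168)
k=(r<.056)&(r>.027)&(X[:,2]>.098)&(X[:,2]<.118)
A=np.c_[X[k][:,:2]-[.557,-.168],np.ones(k.sum())]; print("plate",k.sum(),np.linalg.lstsq(A,X[k][:,2],rcond=None)[0])
for lo,hi,R in [(.160,.172,.02),(.1315,.137,.03)]:
    k=(r<R)&(X[:,2]>lo)&(X[:,2]<hi); m=X[k]; print(lo,k.sum(),"mid",(m.min(0)+m.max(0))/2,"ext",np.ptp(m,0),"mean",m.mean(0))
E
python3 look.py w6
```

```text
14.0 [ 0.5567 -0.168   0.1387] [3.1416 0.     1.5618] 0.9989290319181943 [1.357  0.1363 0.244 ]
plate 32015 [0.0001 0.0009 0.1077]
0.16 2467 mid [ 0.5564 -0.169   0.1637] ext [0.018  0.0185 0.0075] mean [ 0.5563 -0.1676  0.165 ]
0.1315 6050 mid [ 0.5559 -0.1675  0.1342] ext [0.0456 0.0427 0.0054] mean [ 0.5559 -0.1635  0.1336]
```

View pics/w6.png

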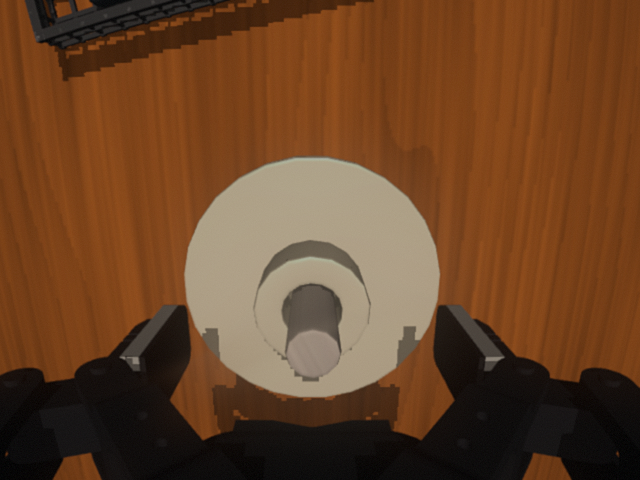

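The wrist view shows the lid free in the open jaws: knob (313,350), collar centre (312,305). The plate is level at z = 0.1077 (0.108 expected if seated). The knob and collar are centred on the TCP within 1 mm, so I'm descending straight to the collar.

Emit:
play_rows --pt "-0.0002 -0.0003 0.006 0 0 0 -1" --pt "-0.0002 -0.0003 0.014 0 0 0 -1" --pt "-0.0002 -0.0003 0.022 0 0 0 -1" --pt "-0.0002 -0.0003 0.027 0 0 0 -1" --pt "-0.0002 -0.0003 0.03 0 0 0 -1" --pt "-0.0002 -0.0003 0.03 0 0 0 -1" --squeeze 50

```text
time_s: 14.8
position: [0.5563, -0.1682, 0.1085]
tcp_rot: [-3.141, -0.0, 1.562]
contact_force: [1.0, 0.1, -0.3]
opening: 1.002
```

Emit:
play_rows --pt "0 0 0 0 0 0 -0.6" --pt "0 0 0 0 0 0 -0.4" --pt "0 0 0 0 0 0 -0.25" --pt "0 0 0 0 0 0 -0.2"

```text
time_s: 15.3
position: [0.5564, -0.1682, 0.1088]
tcp_rot: [3.142, 0.0, 1.562]
contact_force: [-0.1, -0.7, -0.3]
opening: 0.599
```

```bash
python3 look.py w7
```

```text
15.3 [ 0.5564 -0.1682  0.1088] [3.1415 0.     1.5618] 0.5988505081609272 [-0.1428 -0.6678 -0.2865]
plate 31789 [-0.0007 -0.0003  0.1077]
0.16 3076 mid [ 0.5565 -0.1665  0.1638] ext [0.0179 0.0136 0.0075] mean [ 0.5564 -0.1654  0.1648]
0.1315 9350 mid [ 0.5571 -0.1674  0.1342] ext [0.0556 0.0424 0.0055] mean [ 0.5561 -0.1633  0.1336]
```

View pics/w7.png

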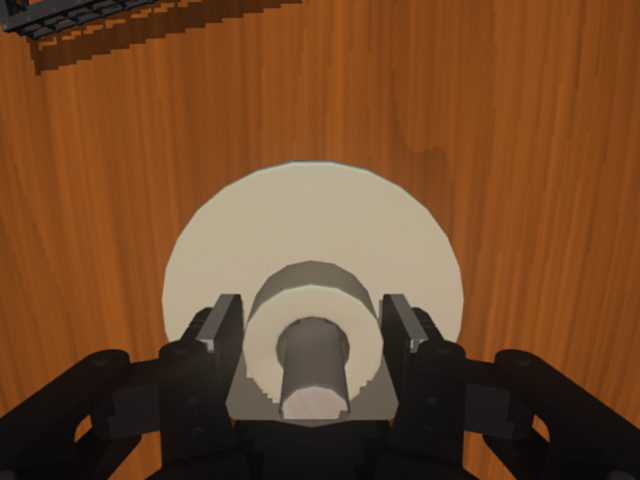

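The pads sit evenly on both sides of the collar (inner faces at columns 243 and 383, collar 245–382). Closing gently.

Emit:
play_rows --pt "0 0 0 0 0 0 -0.1" --pt "0 0 0 0 0 0 -0.05" --pt "0 0 0 0 0 0 0" --pt "0 0 0 0 0 0 0.1" --pt "0 0 0 0 0 0 0.3" --pt "0 0 0 0 0 0 1" --pt "0 0 0 0 0 0 1" --pt "0 0 0 0 0 0 1"

```text
time_s: 16.35
position: [0.5565, -0.1683, 0.109]
tcp_rot: [3.141, 0.0, 1.562]
contact_force: [-0.7, 0.1, 4.3]
opening: 0.511
```

```bash
python3 look.py w8
```

```text
16.35 [ 0.5565 -0.1683  0.109 ] [3.1411 0.0002 1.5618] 0.5105018741008897 [-0.7092  0.1279  4.2924]
plate 31402 [-0.0003  0.0001  0.1077]
0.16 3118 mid [ 0.5565 -0.1664  0.1637] ext [0.018  0.0138 0.0075] mean [ 0.5564 -0.1655  0.1648]
0.1315 9295 mid [ 0.5569 -0.1673  0.1343] ext [0.0555 0.0424 0.0055] mean [ 0.5559 -0.1631  0.1336]
```

View pics/w8.png

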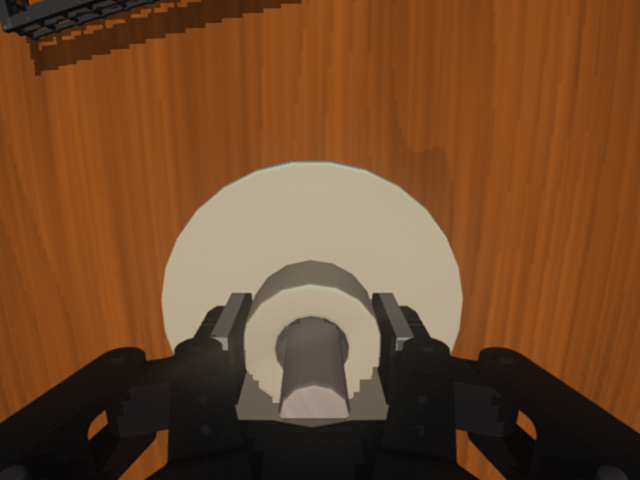

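The collar is gripped (opening 0.51 ≈ 43 mm), the rod stands free in the hole, and the plate is still level. Starting the lift slowly.

Emit:
play_rows --pt "0 0 -0.001 0 0 0 1" --pt "0 0 -0.003 0 0 0 1" --pt "0 0 -0.006 0 0 0 1" --pt "0 0 -0.01 0 0 0 1" --pt "0 0 -0.012 0 0 0 1" --pt "0 0 -0.012 0 0 0 1"

```text
time_s: 17.15
position: [0.5565, -0.1683, 0.121]
tcp_rot: [3.141, 0.0, 1.562]
contact_force: [0.2, 0.4, -1.3]
opening: 0.513
```

```bash
python3 look.py w9
python3 - <<'E'
from workcell import env
import cv2
im,d=env.get_image("scene"); cv2.imwrite("pics/s9.png",cv2.resize(im[130:280,180:340,::-1],None,fx=4,fy=4))
E
```

```text
17.15 [ 0.5565 -0.1683  0.121 ] [3.1412 0.0001 1.5618] 0.5126622958934406 [ 0.171   0.4408 -1.3206]
plate 159 [-0.0004 -0.0012  0.1178]
0.16 3244 mid [ 0.5563 -0.1686  0.1637] ext [0.0181 0.0181 0.0074] mean [ 0.5563 -0.1673  0.165 ]
0.1315 1017 mid [ 0.5568 -0.161   0.1343] ext [0.0556 0.0295 0.0055] mean [ 0.5569 -0.1551  0.1344]
```

View pics/w9.png

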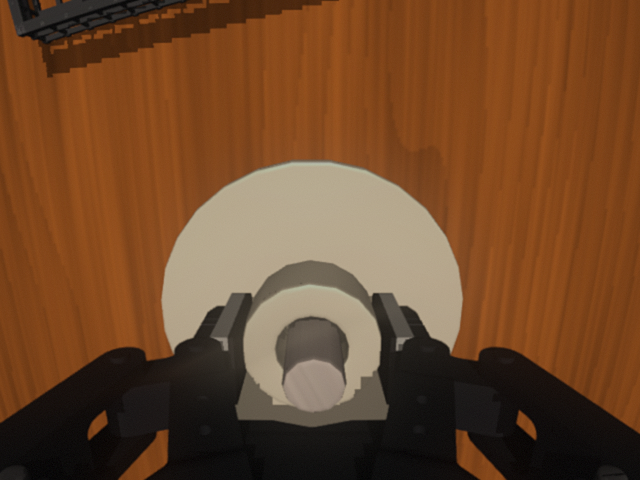

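View pics/s9.png

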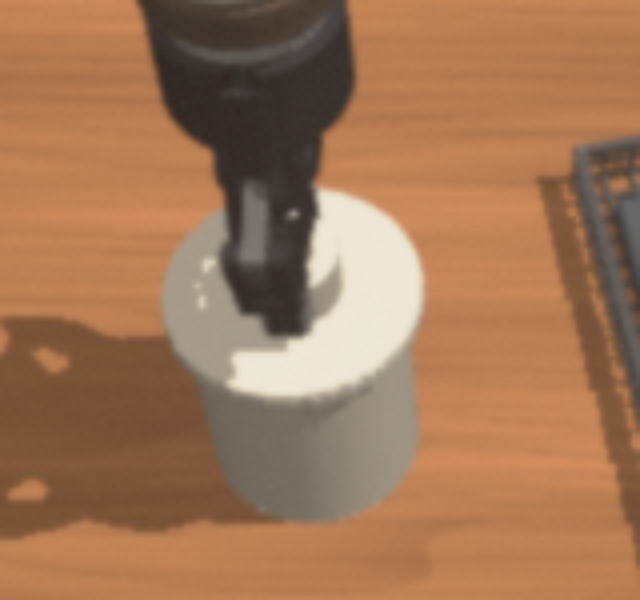

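The outer lid is rising alone: −1.3 N ≈ 0.12 kg, and the knob top stays at 0.165. Continuing.

Emit:
play_rows --pt "0 0 -0.004 0 0 0 1" --pt "0 0 -0.01 0 0 0 1" --pt "0 0 -0.018 0 0 0 1" --pt "0 0 -0.026 0 0 0 1" --pt "0 0 -0.034 0 0 0 1" --pt "0 0 -0.042 0 0 0 1" --pt "0 0 -0.047 0 0 0 1" --pt "0 0 -0.048 0 0 0 1"

```text
time_s: 18.25
position: [0.5565, -0.1683, 0.169]
tcp_rot: [3.141, 0.0, 1.562]
contact_force: [0.2, -0.6, -1.1]
opening: 0.511
```

Emit:
play_rows --pt "0 0 -0.006 0 0 0 1" --pt "0 0 -0.014 0 0 0 1" --pt "0 0 -0.024 0 0 0 1" --pt "0 0 -0.034 0 0 0 1" --pt "0 0 -0.042 0 0 0 1" --pt "0 0 -0.047 0 0 0 1" --pt "0 0 -0.048 0 0 0 1" --pt "0 0 -0.048 0 0 0 1"

```text
time_s: 19.25
position: [0.5563, -0.1682, 0.2164]
tcp_rot: [-3.141, -0.0, 1.562]
contact_force: [-0.0, -0.5, -1.0]
opening: 0.512
```

Emit:
play_rows --pt "0 0 0 0 0 0 1" --pt "0 0 0 0 0 0 1" --pt "0 0 0 0 0 0 1" --pt "0 0 0 0 0 0 1"

```text
time_s: 19.75
position: [0.5564, -0.1682, 0.2167]
tcp_rot: [3.142, -0.0, 1.562]
contact_force: [0.9, -0.1, -0.5]
opening: 0.512
```

Run:
```python
from workcell import env
from h import *
s=env.sense(); print(s["time_s"],s["position"],s["tcp_rot"],s["opening"],s["contact_force"],s["dq"])
p=env.camera_params("wrist"); im,d=env.get_image("wrist"); cv2.imwrite("pics/w10.png",im[:,:,::-1])
u,v,X=cloud(p,d); k=(X[:,2]>.2)&(X[:,2]<.225)&(X[:,1]>-.145)&(np.hypot(X[:,0]-.5565,X[:,1]+.168)<.056)
A=np.c_[X[k][:,:2]-[.5565,-.168],np.ones(k.sum())]; print(k.sum(),np.linalg.lstsq(A,X[k][:,2],rcond=None)[0])
im,d=env.get_image("scene"); cv2.imwrite("pics/s10.png",im[:,:,::-1]); cv2.imwrite("pics/s10c.png",cv2.resize(im[110:280,180:340,::-1],None,fx=3.5,fy=3.5))
p=env.camera_params("scene");u,v,X=cloud(p,d); r=np.hypot(X[:,0]-.5565,X[:,1]+.168)
for lo,hi in [(.09,.098),(.098,.108),(.12,.168),(.168,.19),(.19,.22)]:
    k=(r<.06)&(X[:,2]>lo)&(X[:,2]<hi); print(lo,k.sum(),X[k].mean(0) if k.any() else "",X[k].max(0) if k.any() else "")
```

```text
19.75 [ 0.5564 -0.1682  0.2167] [ 3.1416 -0.      1.5618] 0.5115293580288117 [ 0.8609 -0.1118 -0.4885] [-0.0022  0.001   0.0006 -0.0002 -0.0005  0.0001]
18726 [-0.0007 -0.0015  0.2154]
0.09 133 [ 0.5982 -0.1635  0.0941] [ 0.6087 -0.12    0.098 ]
0.098 1603 [ 0.5699 -0.1668  0.1045] [ 0.6087 -0.1198  0.108 ]
0.12 77 [ 0.5642 -0.1678  0.1309] [ 0.5686 -0.1606  0.1433]
0.168 0  
0.19 2345 [ 0.5726 -0.1655  0.2158] [ 0.6154 -0.1116  0.2199]
```

View pics/s10c.png

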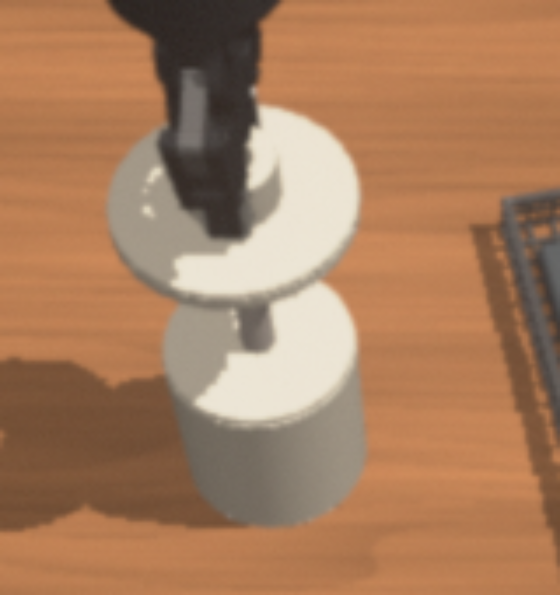

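View pics/w10.png

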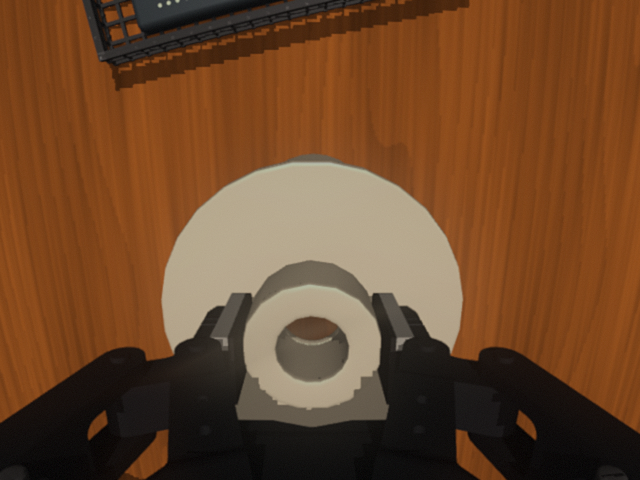

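View pics/s10.png

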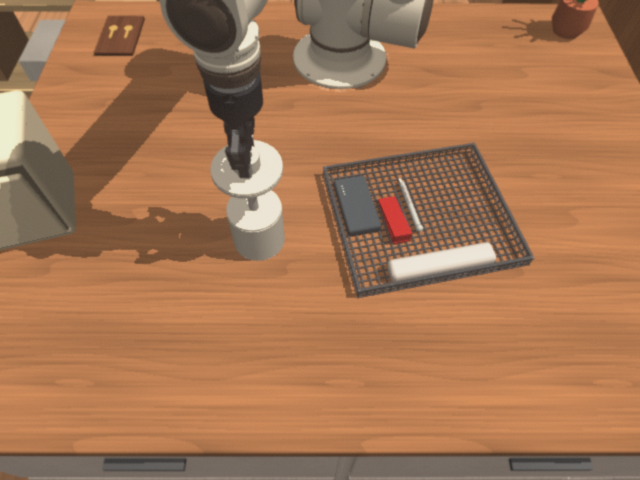

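The outer lid is held level with its skirt about 38 mm above the knob top. The inner lid's flange sits flat at about 0.1045 and the canister and tray are unchanged. Handing in.

```bash
python3 -c "
from workcell import env
print(env.finish_job())"
```

```text
the job is handed in; nothing more can be done
None
```

The job was handed in at about 20 s of the 51 s allowed. I lifted the lid pair by the knob, seated it on the canister and let go, then gripped the collar and raised the outer lid alone, still holding it when I handed in.

**Seating:** contact came at TCP z 0.1396 (0.1395 predicted), with about 5 N of push. After release the outer plate was level at z = 0.1077 (0.108 expected).

**Final checks:**
- **Outer lid:** level within 0.002 rad and still, with its plate top at 0.215 and its skirt about 38 mm above the knob top.
- **Inner lid:** flange top at about 0.1045 (0.104 expected), so it stayed seated.
- **Canister and tray items:** they look unmoved in the last scene picture.

**Disagreements:**
- The three cameras differed by up to 3.6 mm on the mouth centre; I used roughly their mean, which was also the wrist camera's value.
- The last force reading was noisy, −0.5 N where the lid's weight is about −1.2 N. Earlier readings during the lift were −1.0 to −1.3 N.

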